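# Put the battery pack on charge behind the latched sliding door

### The arm

A 6-joint arm with a two-finger parallel gripper is mounted at the origin on the work surface. World frame = base frame: x ahead of the robot, y to its left, z up, the work surface at z = 0. Lengths are in m, angles in rad, forces in N, time in s.
With the tool pointing down it reaches from about 0.3 to 0.875 m from the base axis. Payload 6.4 kg.
Tool frame: the origin (TCP) lies at the very end of the fingers, on their centre line; the grasp point (between the pads) lies 19 mm behind it; z points along the fingers, y is the direction in which the jaws open and shut (so a half turn about z gives the same grasp; the last joint's range is limited). The gripper opens to 85 mm and grips with 20 to 120 N. Pads are 22 mm wide; open, the fingers measure 114 mm over their backs; the gripper's body (76 mm by 85 mm) begins 54 mm behind the grasp point. The pads swing forward as they close: fully open they stand 13 mm farther back than shut.
Start: joints at [0.95, 0.181, 1.607, -0, 1.354, -0.206], TCP at [0.232, 0.526, 0.231] pointing down, gripper open.
Joint ranges: [-2.99, 2.99], [-0.89, 2.07], [0.3, 2.58], [-1.14, 4.28], [0, 2.63], [-3.12, 3.12]. Speed limits (rad/s): [2.57, 2.57, 3.01, 3.14, 3.14, 3.14].

### API

Orientations are given as a unit quaternion [w, x, y, z].
In Python, from bench import * gives the robot as it stands.
- The arm moves only by the tool arm_command, never from a script. Its argument "motion" is text: rows parted by semicolons, each of 7 numbers parted by spaces: the shift along the tool's x, y, z in units of 0.2 m (1.0 is 0.2 m), then the turn, a rotation vector about the tool's x, y, z in units of 60 degrees (1.0 is 60 degrees), then the opening, from 0 (shut) to 1 (fully open). In form: tx ty tz ax ay az grip; .... A call has 1 to 10 rows; each row shifts and turns the pose as measured when the row begins, along the tool's axes as they then stand; what a row does not reach is not made up. A row lasts 1/12 s, in which the tool goes at most 41.7 mm and 7.16 degrees, less where a joint would pass 70% of its speed; a pose out of reach is approached as far as the arm can. A call with a number of a shift or a turn outside -1 to 1 is refused whole. A call with a gripper value outside its range is refused whole. The fingers move at their own pace and stop on an object; the grip force is fixed at half the most. Time passes only in rows, so rows that do not move let the fingers close. It gives the time, the measured TCP pose, the force and the opening at its end, in the units of the state.
- get_obs(): the state, without advancing time (a new reading comes with each control period).
- camera(name): name is "scene" or "top" or "wrist"; returns a dict with "img" (420x560x3 uint8, red, green, blue), "intrinsics" (3x3 intrinsics, pixels), "distortion" ([k1, k2, p1, p2, k3] as OpenCV has them; the pictures are not rectified), "pose" (4x4, takes a point from camera to world coordinates); the wrist camera has in their place "mount" (4x4, takes a point from camera to tool coordinates, whose origin is the TCP and whose axes are the flange's). Camera axes: x right, y down, z forward; pixel columns grow to the right and rows downward; lengths in m; the calibration is good to about 2 mm. A picture is of the moment at which its call begins: read the wrist's pose just before it. There is no depth.
- hand_in(): hands the job in, once; it reports no verdict.
Trained networks look in the newest picture that a camera, given by its name, has taken for a name from the list of things; names that differ only in an ending like _2 or _b are one class to them, and where a whole thing is asked for, a point or a joint stands for the part that bears it (a point fixed in the world has none). Each returns a list of dicts, best first, with "conf" (0 to 1); they miss things now and then, are a little off and sometimes report something else, mostly with a low value. They report only what shows in the picture. A call takes as long as a camera call.
- search_frame(camera, target): "box" ([left, top, right, bottom] in pixels, round what is visible of it).
The state is a dict: "time_s": time; "q": joint angles; "dq": joint speeds; "joint_efforts": joint torques, N m; "eef_pos": TCP position; "eef_rot": TCP orientation; "wrist_force": force on the tool from outside, world axes, zero at the start; "torque": the same for the moment, N m; "opening": opening from 0.0 (shut) to 1.0 (fully open).
Only numpy, scipy, OpenCV 4.12 (cv2) and the standard library are available. Lean on these libraries where they do the work, as an engineer would, in place of code of your own. Each camera call takes 0.05 s, during which the arm holds its last target.

### The job

Reach down into the narrow gap at the end of the charging cabinet's top door, press the sprung hook down to free the door and slide the door wide open. Then take the black battery pack that stands on the bench, slide it upright and fully home into the charging bay inside, let go of it, and push the door fully shut until the hook catches again. Do not knock over or push about the cardboard carton and the roll of tape that stand near the pack.

Things in the scene. Friction and masses are not known exactly. Their poses are not given: they have to be found in the camera images.
- cabinet: Tan bench-top charging cabinet, fixed, 240 (own x) x 340 (y) x 152 mm high; origin at the centre of its underside, on the bench. Its top door slides open towards its +y, shut towards -y. Side walls' inner faces at x -110 and +110, up to z 152. Door open, the opening is 220 (x) x about 156 (y -128 to 28). The fixed half of the top (y over 34) is at z 122, below the door's path.
- keeper_mid (a point): Centre of the fixed aluminium keeper bar across the cabinet's top: 220 (x) x 10 (y) x 14 mm, top 7 above this point; axes as the cabinet's. The narrow gap where the hook is pressed lies between this bar and the door's lip: 36 wide in y with the door shut, 220 long in x.
- door (a joint): Sliding top door: 0 shut, 0.12 m fully open (distance towards the cabinet's +y). Tan plate 216 x 142 mm, 8 thick, top face at z 150, with an upright aluminium lip along its leading (-y) edge. About 2 N of friction; stays where left. While the hook is up it can move only about 2 mm.
- door_lip (a point): Middle of the top of the door's aluminium lip; moves with the door; axes as the cabinet's. The lip is 216 long (x), 8 thick (y), 32 high: from z 136 up to this point at z 168, so 18 above the door's top face. Push it from the gap side to open, from above the door to shut.
- hook (a joint): Sprung white hook carried by the door: 0 = up (caught), 0.22 rad = bottom stop; grows as pressed down. From about 0.08 rad it is clear of the keeper bar. It springs up when let go. As the door is pushed shut its sloping nose rides under the bar by itself and snaps up behind it (takes about 8 to 15 N on the door).
- hook_pad (a point): Press point on the upper face of the hook arm, mid-gap, 34 mm below the lip's top. Arm 24 wide (x), along y from its pivot 80 to +y, under the door, to its nose 30 to -y behind the keeper bar. 7 down frees the door (4 to 5 N), 13 is comfortable (7 N), 17 is the stop. Fingertips kept down and moved to the cabinet's +y then push the lip and carry door and hook along, open.
- pack_center (a point): Centre (half-way up) of the black battery pack, a plain upright box 30 (own x) x 80 (y) x 110 mm (z up), 0.3 to 0.6 kg, standing on the bench. Grip it across its 30 mm sides, 15 to 25 below its top: in the bay only its upper 54 mm are free.
- pack_foot (a point): Centre of the underside of the battery pack (55 mm below its centre), axes of the pack.
- bay_floor (a point): Centre of the floor of the charging bay in the cabinet, 22 mm above the bench, axes as the cabinet's. An upright pocket 33 (x) x 83 (y) inside; straight walls rise 48 above this point, flared lips to 56. The pack goes in either way round, its 30 mm side along the cabinet's x. Home, it stands on this point and its top is at z 132, just under the door.
- pack: The battery pack itself; origin at the centre of its underside.
- carton: Bystander, leave alone: cardboard carton 55 x 70 x 85 mm high; origin at the centre of its underside.
- tape_roll: Bystander, leave alone: roll of parcel tape lying flat, 84 mm across, 48 high; origin at the centre of its underside.

How it is judged:
On the way, in this order (a step that is already met when the one before it is completed fails the run):
1. the hook is pressed down while the door is still shut (value of joint hook above 0.07 rad and value of joint door below 0.008 m), for 0.05 s.
2. the door is slid wide open (value of joint door above 0.095 m and distance of pack_center from where it was at the start of the episode below 0.03 m), for 0.2 s.
3. the pack stands fully home in the bay, released, with the door still open (horizontal distance between pack_foot and bay_floor below 0.005 m and z of pack_foot in the frame of cabinet below 0.027 m and angle between pack_foot's own z axis and vertical below 0.06 rad and angle between the x axis of pack_foot and the x axis of cabinet, either way round below 0.08 rad and contact force between the fingers and pack below 0.3 N and value of joint door above 0.08 m), for 0.2 s.
At the end, for the whole second after the job is handed in: The pack stands in the bay, within 5 mm of its centre and its foot at most 5 mm above the bay floor, upright within 0.06 rad and square within 0.08 rad, released and at rest; the door is shut to within 6 mm with the hook up again (under 0.03 rad), caught behind the keeper bar (horizontal distance between pack_foot and bay_floor below 0.005 m and z of pack_foot in the frame of cabinet below 0.027 m and angle between pack_foot's own z axis and vertical below 0.06 rad and angle between the x axis of pack_foot and the x axis of cabinet, either way round below 0.08 rad and contact force between the fingers and pack below 0.3 N and value of joint door below 0.006 m and value of joint hook below 0.03 rad and linear speed of pack below 0.02 m/s); the robot touches nothing.
It fails at once if the carton or the tape roll is pushed away (over 40 mm) (distance of any of carton, tape_roll from where it was at the start of the episode above 0.04 m).
It fails at once if the carton or the tape roll is knocked over (angle between any of carton, tape_roll's own z axis and vertical above 0.5 rad).
It also fails if it takes over 67 s, if anything falls off the work surface, if the arm or the gripper's body presses on something with over 40 N, if the wrist force passes 120 N, or if a joint passes its speed limit or range.

## Working session

There is one attempt and no reset: what is moved stays moved. The work goes in short steps, Python scripts to look and compute and a tool call to move; the robot and the scene stay as the last step left them, time stands still between calls to the robot, and variables do not carry over. Pictures are saved under pics/ and viewed, and the job is handed in when it is done.

Besides the shell and the picture viewer there is one more tool, called after ">>>" as name(argument=value, ...) on one line, values as JSON. arm_command: Moves the arm, as the interface text tells. Shifts and turns lie within -1 to 1; 1 stands for 0.2 m of shift or 60 degrees of turn. Its arguments: {"type":"object","properties":{"motion":{"type":"string"}},"required":["motion"]}

```bash
mkdir -p pics; ls
python3 - <<'E'
from bench import *
import cv2
o=get_obs(); print({k:o[k] for k in('time_s','eef_pos','eef_rot','wrist_force','opening')})
for n in('scene','top','wrist'):
    c=camera(n); cv2.imwrite(f'pics/{n}0.png',c['img'][:,:,::-1]); print(n,c['intrinsics'],c['distortion'],c.get('pose',c.get('mount')))
    for t in('cabinet','door_lip','hook','hook_pad','pack','carton','tape_roll','keeper_mid','bay_floor'):
        try: print(t,[(d['box'],round(d['conf'],2)) for d in search_frame(n,t)][:2])
        except Exception as e: print(t,e)
E
```

```text
pics
{'time_s': 0.0, 'eef_pos': array([0.23138798, 0.5257891 , 0.23040882]), 'eef_rot': array([-3.52906368e-04,  2.05907673e-01,  9.78571040e-01, -7.90388242e-04]), 'wrist_force': array([ 0.22923234, -0.65988459, -0.02350222]), 'opening': 1.0000958998851495}
scene [[476.65424811   0.         275.03158522]
 [  0.         476.65424811 208.19660253]
 [  0.           0.           1.        ]] [-0.13990744  0.          0.          0.          0.        ] [[ 0.92247994 -0.37232177  0.10201594  0.45843793]
 [-0.38598771 -0.88500217  0.26035485 -0.37044717]
 [-0.00665145 -0.27954902 -0.96010838  1.04456412]
 [ 0.          0.          0.          1.        ]]
cabinet [([162.8, 13.1, 329.0, 198.3], 0.81)]
door_lip [([191.1, 55.2, 305.4, 169.0], 0.88)]
hook [([231.0, 138.1, 250.9, 166.5], 0.69)]
hook_pad [([167.3, 15.2, 329.8, 200.3], 0.71), ([232.0, 137.2, 251.3, 167.9], 0.58)]
pack [([310.2, 221.5, 349.2, 272.4], 0.81)]
carton [([237.8, 252.8, 277.0, 299.0], 0.81)]
tape_roll [([301.3, 315.6, 344.5, 357.3], 0.59), ([310.2, 222.6, 349.9, 267.9], 0.57)]
keeper_mid [([310.2, 225.9, 348.4, 270.2],
[... 956 characters left out ...]
, 140.4, 242.4, 254.7], 0.81)]
wrist [[309.22002184   0.         286.8730107 ]
 [  0.         309.22002184 210.56677116]
 [  0.           0.           1.        ]] [-0.02072978  0.          0.          0.          0.        ] [[ 1.12533343e-03 -9.47903294e-01 -3.18556241e-01  8.24598196e-02]
 [ 9.99998798e-01  7.26928289e-04  1.36953637e-03 -4.11233478e-04]
 [-1.06662049e-03 -3.18557399e-01  9.47902973e-01 -1.43349105e-01]
 [ 0.00000000e+00  0.00000000e+00  0.00000000e+00  1.00000000e+00]]
cabinet [([99.8, 373.0, 227.2, 417.5], 0.59)]
door_lip []
hook []
hook_pad []
pack []
carton []
tape_roll []
keeper_mid [([96.9, 374.9, 227.7, 420.0], 0.71)]
bay_floor [([94.6, 374.9, 227.6, 418.9], 0.77)]
```

View pics/scene0.png

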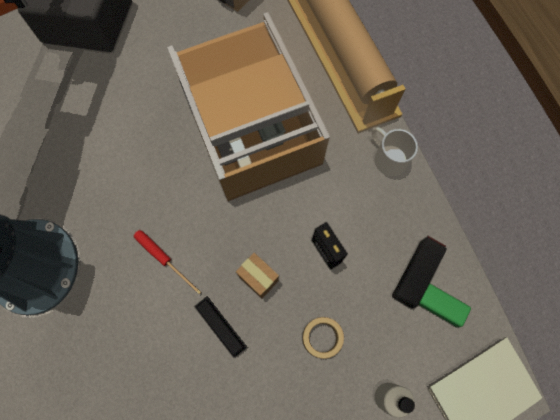

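View pics/top0.png

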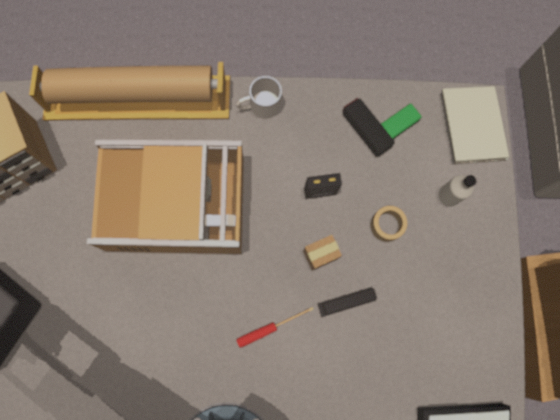

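View pics/wrist0.png

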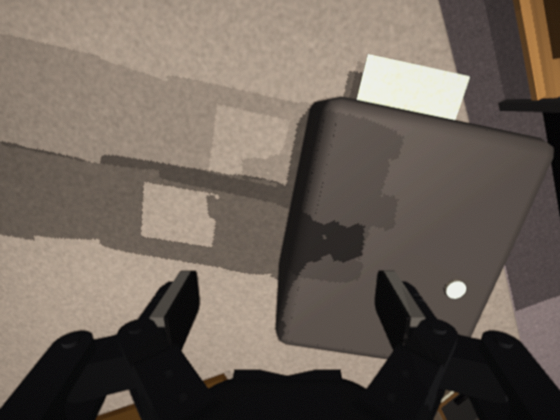

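Cabinet is at top-image (90-242, 140-252), opening to image left (world +y); pack (323,186), carton (323,252), tape (390,223). I'll zoom in for exact corners.

Run:
```python
import cv2
a=cv2.imread('pics/top0.png'); cv2.imwrite('pics/topc.png',cv2.resize(a[130:265,80:250],None,fx=4.4,fy=4.4,interpolation=cv2.INTER_CUBIC))
cv2.imwrite('pics/topp.png',cv2.resize(a[150:290,280:430],None,fx=4.2,fy=4.2,interpolation=cv2.INTER_CUBIC))
a=cv2.imread('pics/scene0.png'); cv2.imwrite('pics/scenec.png',cv2.resize(a[5:210,155:340],None,fx=2.9,fy=2.9,interpolation=cv2.INTER_CUBIC))
cv2.imwrite('pics/scenep.png',cv2.resize(a[210:370,225:365],None,fx=3.7,fy=3.7,interpolation=cv2.INTER_CUBIC))
```

```text
(no output)
```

View pics/topc.png

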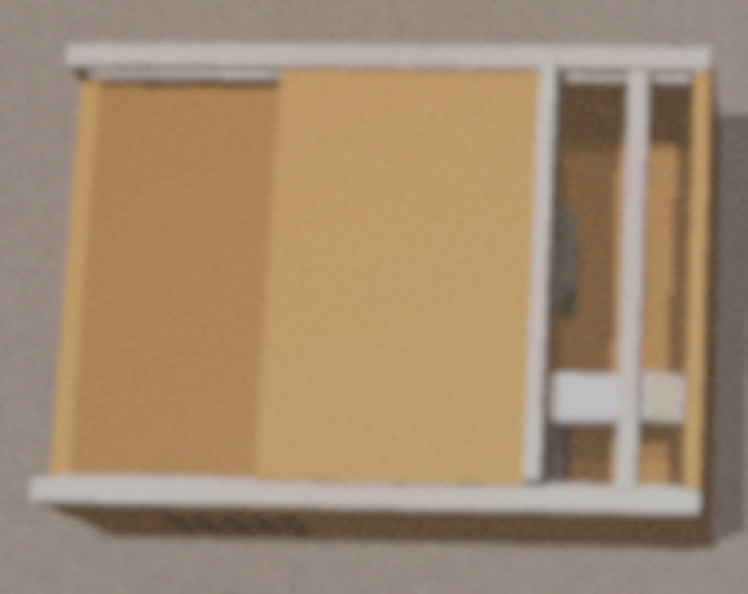

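View pics/topp.png

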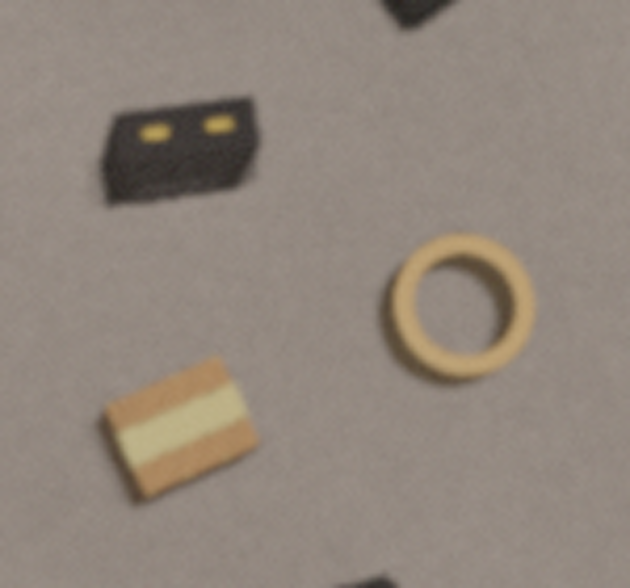

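View pics/scenec.png

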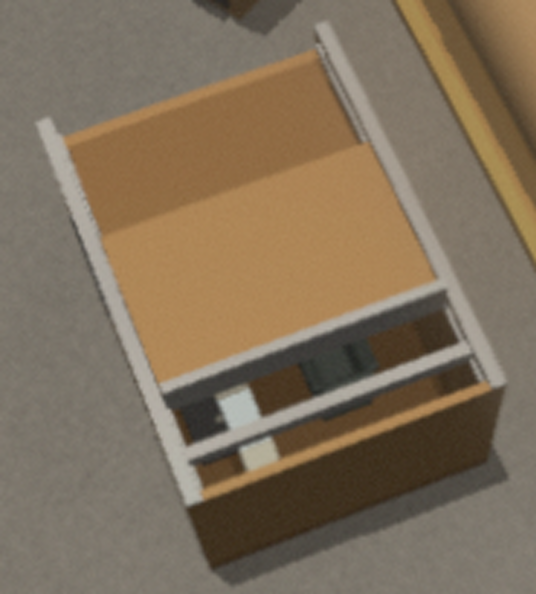

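View pics/scenep.png

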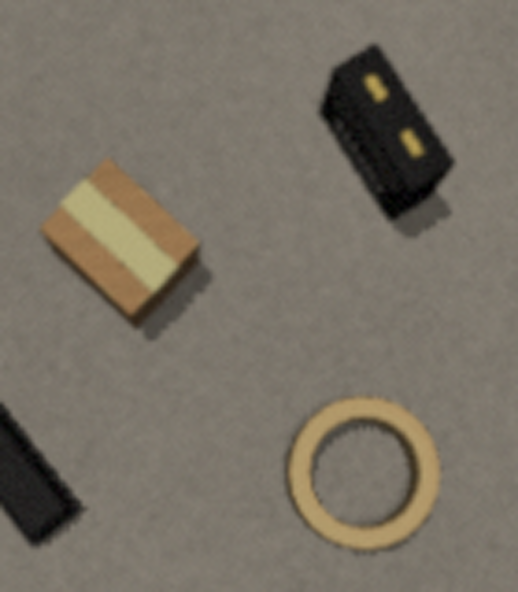

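```bash
cat > h.py <<'E'
from bench import *
import cv2, numpy as np
from scipy.optimize import least_squares
from scipy.spatial.transform import Rotation as R
def proj(c,P,pose=None):
    T=np.linalg.inv(c['pose'] if pose is None else pose)
    P=np.atleast_2d(P).astype(float)
    return cv2.projectPoints(P,cv2.Rodrigues(T[:3,:3])[0],T[:3,3],c['intrinsics'],np.array(c['distortion']))[0][:,0]
def place(p,L):
    L=np.atleast_2d(L).astype(float); c,s=np.cos(p[2]),np.sin(p[2])
    return np.c_[p[0]+c*L[:,0]-s*L[:,1],p[1]+s*L[:,0]+c*L[:,1],L[:,2]]
def fit(views,x0):
    def f(p): return np.concatenate([(proj(c,place(p,L))-U).ravel() for c,L,U in views])
    r=least_squares(f,x0,loss='soft_l1'); return r.x,f(r.x).reshape(-1,2)
def toolpose(o=None):
    o=o or get_obs(); q=np.array(o['eef_rot']); T=np.eye(4)
    T[:3,:3]=R.from_quat(np.r_[q[1:],q[0]]).as_matrix(); T[:3,3]=o['eef_pos']; return T
def wristcam():
    T=toolpose(); c=camera('wrist'); c['pose']=T@np.array(c['mount']); return c
def tofit(x,y,z,yaw_y,grip=None):
    "print tool-frame units to go to pose: tool down, tool y axis along heading yaw_y (mod pi)"
    T=toolpose(); yv=np.array([np.cos(yaw_y),np.sin(yaw_y),0])
    if yv@T[:3,1]<0: yv=-yv
    zv=np.array([0,0,-1.]); Rm=np.c_[np.cross(yv,zv),yv,zv]
    t=T[:3,:3].T@(np.array([x,y,z])-T[:3,3])/0.2
    w=R.from_matrix(T[:3,:3].T@Rm).as_rotvec()/np.radians(60)
    print('shift units',t.round(3),'turn units',w.round(3),'| pos',T[:3,3].round(4),'dist',np.linalg.norm(t)*.2)
E
cat > m1.py <<'E'
from h import *
top=camera('top'); sc=camera('scene')
tp=lambda a:np.array(a)/4.4+[80,130]; s=lambda a:np.array(a)/2.9+[155,5]
tL=[[.12,.17,.152],[.12,-.17,.152],[-.12,-.17,.152],[-.12,.17,.152],[0.108,-.088,.168],[-.108,-.088,.168],[.11,-.133,.152],[-.11,-.133,.152]]
tU=tp([(67,45),(712,48),(699,513),(30,501),(548,67),(534,480),(637,72),(625,487)])
sL=[[-.12,.17,.152],[.12,-.17,.152],[-.12,-.17,.152],[.12,.17,.152],[.108,-.092,.168],[-.108,-.092,.168]]
sU=s([(38,123),(505,384),(190,504),(332,23),(446,290),(165,390)])
p,r=fit([(top,tL,tU),(sc,sL,sU)],[.5,.15,0]); print('cab',p,np.degrees(p[2])); print(r.round(1))
for n,v in(('t',[(top,tL,tU)]),('s',[(sc,sL,sU)])): print(n,fit(v,[.5,.15,0])[0])
tp=lambda a:np.array(a)/4.2+[280,150]; s=lambda a:np.array(a)/3.7+[225,210]
b=lambda h:[[h*0+a*.015,c*.04,h] for a,c in((1,1),(1,-1),(-1,-1),(-1,1))]
tL=b(.11)+b(0)[2:]; tU=tp([(117,115),(252,98),(257,143),(104,162),(240,188),(108,206)])
sL=b(.11)+b(0)[2:]; sU=s([(374,43),(454,161),(407,188),(333,74),(395,219),(322,110)])
q,r=fit([(top,tL,tU),(sc,sL,sU)],[.5,-.15,0]); print('pack',q,np.degrees(q[2])); print(r.round(1))
for n,v in(('t',[(top,tL,tU)]),('s',[(sc,sL,sU)])): print(n,fit(v,[.5,-.15,0])[0])
# carton/tape : ray to plane
def ray(c,u,z):
    d=np.linalg.inv(c['intrinsics'])@np.r_[cv2.undistortPoints(np.array([[u]],float),c['intrinsics'],np.array(c['distortion']),P=c['intrinsics'])[0,0],1]
    d=c['pose'][:3,:3]@d; o=c['pose'][:3,3]; return (o+d*(z-o[2])/d[2]).round(3)
print('carton',[ray(top,tp(u),.085) for u in((108,412),(220,358),(258,440),(145,495))])
print('tape',ray(top,tp((463,305)),.048))
print('hook x edges',[ray(top,np.array(u)/4.4+[80,130],.134) for u in((585,372),(585,423))])
P=place(p,[[0,-.11,.134]]);print('gapmid x0',P)
E
python3 m1.py
```

```text
cab [ 0.59395823  0.1374162  -0.0069551 ] -0.398497710977784
[[ 0.  -0.7]
 [-0.2 -0.2]
 [-0.2 -1. ]
 [-0.2 -1.5]
 [ 0.1 -2.2]
 [-0.7 -0.7]
 [ 0.4 -1.7]
 [-0.1  0.1]
 [-1.2  0.3]
 [-0.1  0.7]
 [-1.5  1.5]
 [-2.6 -0.1]
 [ 0.1 -0.1]
 [-1.6  2.2]]
t [ 0.59167577  0.13705146 -0.00384516]
s [ 0.59716813  0.13818503 -0.01276391]
pack [ 0.63399238 -0.22457738  0.15172869] 8.693413397909902
[[-1.9 -1.4]
 [-0.3 -1.8]
 [ 0.7 -0.2]
 [ 3.3 -0.1]
 [-1.4 -0.2]
 [-1.2 -0.2]
 [ 0.1 -0.3]
 [ 0.3  0.9]
 [ 0.5  1.4]
 [-1.2 -1.2]
 [-2.   1.5]
 [-1.8  0.8]]
t [ 0.63259867 -0.22576184  0.1455729 ]
s [ 0.63568028 -0.22387105  0.16229763]
carton [array([ 0.478, -0.183,  0.085]), array([ 0.508, -0.246,  0.085]), array([ 0.463, -0.266,  0.085]), array([ 0.432, -0.203,  0.085])]
tape [ 0.546 -0.392  0.048]
hook x edges [array([0.545, 0.028, 0.134]), array([0.518, 0.027, 0.134])]
gapmid x0 [[0.59319318 0.02741886 0.134     ]]
```

>>> arm_command(motion="-0.16 -0.1 -0.03 0 0 0.115 0; -0.17 -0.08 -0.03 0 0 0.115 0; -0.18 -0.06 -0.03 0 0 0.115 0; -0.19 -0.04 0 0 0 0.115 0; -0.19 -0.02 0 0 0 0.115 0; -0.19 0 0 0 0 0.115 0; -0.19 0.02 0 0 0 0.115 0; -0.19 0.04 0 0 0 0.115 0; -0.18 0.06 0 0 0 0.115 0; -0.17 0.08 0 0 0 0.06 0")

```text
time_s: 2.43
eef_pos: [0.4316, 0.1931, 0.2505]
eef_rot: [0.0, 0.716, 0.698, 0.003]
wrist_force: [1.1, -0.3, 0.3]
opening: -0.002
```

Run:
```python
from h import *
tofit(.532,.027,.25,-0.007); o=get_obs(); print(o['time_s'],o['opening'])
```

```text
shift units [-0.817  0.523  0.001] turn units [ 0.004 -0.003 -0.018] | pos [0.4316 0.1931 0.2505] dist 0.19406786998916803
2.4333 -0.001596386710273921
```

>>> arm_command(motion="-0.16 0.1 0 0 0 -0.018 0; -0.16 0.1 0 0 0 0 0; -0.16 0.1 0 0 0 0 0; -0.16 0.1 0 0 0 0 0; -0.15 0.1 0 0 0 0 0; -0.04 0.03 0 0 0 0 0; 0 0 0 0 0 0 0")

```text
time_s: 3.02
eef_pos: [0.5415, 0.0088, 0.2521]
eef_rot: [0.003, 0.714, 0.7, 0.004]
wrist_force: [-0.6, 1.1, 0.4]
opening: 0.002
```

Run:
```python
from h import *
tofit(.532,.027,.25,-0.007)
c=wristcam(); cv2.imwrite('pics/w1.png',c['img'][:,:,::-1]); c2=camera('top');im=c2['img'][:,:,::-1]
cv2.imwrite('pics/t1.png',cv2.resize(im[130:265,80:250],None,fx=4.4,fy=4.4,interpolation=cv2.INTER_CUBIC))
p=[.594,.1375,-.007]
for n,L in dict(lipL=[-.108,-.092,.168],lipR=[.108,-.092,.168],kL=[-.11,-.128,.152],kR=[.11,-.128,.152],pad=[-.062,-.11,.134]).items(): print(n,proj(c,place(p,L)).round(0))
for t in('hook','hook_pad','door_lip','keeper_mid'): print(t,[(d['box'],d['conf']) for d in search_frame('wrist',t)][:2])
```

```text
shift units [ 0.09  -0.049  0.01 ] turn units [ 0.009 -0.002 -0.012] | pos [0.5415 0.0088 0.2521] dist 0.020650386643913478
lipL [[210. 172.]]
lipR [[497. 168.]]
kL [[216. 211.]]
kR [[479. 207.]]
pad [[274. 184.]]
hook []
hook_pad [([264.8, 166.6, 291.6, 237.4], 0.84), ([181.7, 0.0, 533.4, 252.5], 0.55)]
door_lip [([200.3, 1.0, 513.2, 236.9], 0.76)]
keeper_mid [([184.9, 0.4, 537.1, 255.5], 0.58)]
```

View pics/w1.png

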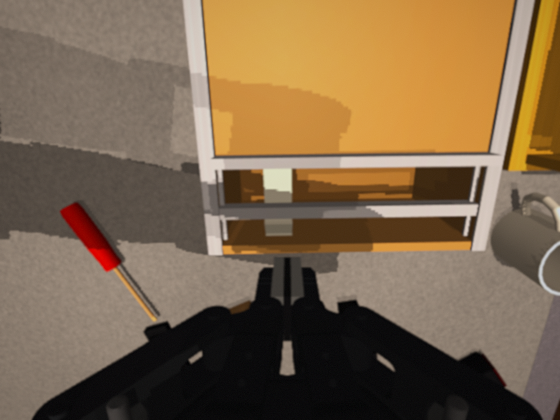

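View pics/t1.png

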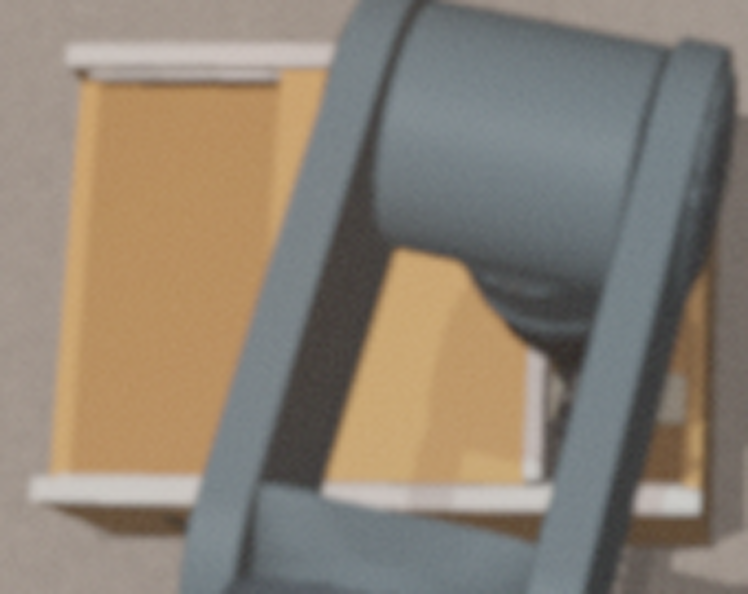

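>>> arm_command(motion="0.1 -0.04 0.08 0.009 -0.002 -0.012 0; 0 0 0.1 0 0 0 0; 0 0 0 0 0 0 0; 0 0 0 0 0 0 0")

```text
time_s: 3.65
eef_pos: [0.5313, 0.0382, 0.2177]
eef_rot: [0.001, 0.705, 0.709, 0.001]
wrist_force: [-0.8, -0.5, -0.0]
opening: -0.003
```

```bash
cat > look.py <<'E'
from h import *
import sys
tofit(.534,.029,.19,-0.007)
c=wristcam(); cv2.imwrite('pics/%s.png'%sys.argv[1],c['img'][:,:,::-1])
p=[.594,.1375,-.007]
for n,L in dict(lipL=[-.108,-.092,.168],lipR=[.108,-.092,.168],kL=[-.11,-.128,.152],kR=[.11,-.128,.152],pad=[-.062,-.11,.134]).items(): print(n,proj(c,place(p,L)).round(0))
for t in('hook_pad',): print(t,[(d['box'],d['conf']) for d in search_frame('wrist',t)][:2])
E
python3 look.py w2
```

```text
shift units [-0.046  0.013  0.138] turn units [0.003 0.    0.012] | pos [0.5313 0.0382 0.2177] dist 0.029286471125948017
lipL [[219. 223.]]
lipR [[537. 227.]]
kL [[223. 260.]]
kR [[511. 263.]]
pad [[287. 230.]]
hook_pad [([279.0, 221.4, 303.6, 250.5], 0.81)]
```

View pics/w2.png

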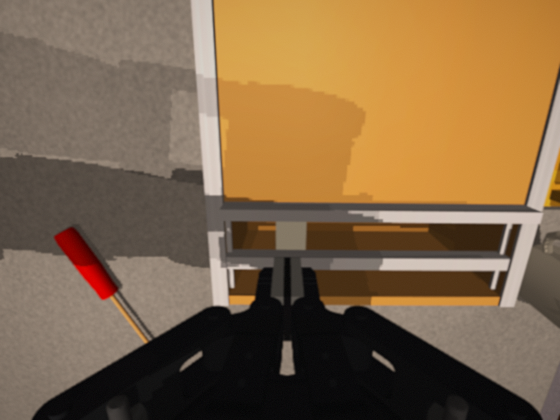

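>>> arm_command(motion="-0.02 0.015 0.06 0.003 0 0.012 0; -0.01 0.005 0.04 0 0 0 0; 0 0 0 0 0 0 0; 0 0 0 0 0 0 0")

```text
time_s: 4.08
eef_pos: [0.5378, 0.0303, 0.1989]
eef_rot: [0.002, 0.711, 0.704, 0.001]
wrist_force: [1.1, -0.3, -0.1]
opening: -0.001
```

```bash
sed -i 's/\[.594,.1375,-.007\]/[.595,.1395,-.005]/; s/.534,.029,.19/.535,.0303,.175/' look.py; echo "print('tcp',proj(c,toolpose()[:3,3]))" >>look.py; python3 look.py w3
```

```text
shift units [-0.    -0.015  0.119] turn units [ 0.005  0.001 -0.003] | pos [0.5378 0.0303 0.1989] dist 0.024070957306321267
lipL [[202. 220.]]
lipR [[556. 218.]]
kL [[210. 261.]]
kR [[526. 259.]]
pad [[280. 227.]]
hook_pad [([267.0, 220.8, 296.9, 252.7], 0.69)]
tcp [[287.34677153 271.66281738]]
```

View pics/w3.png

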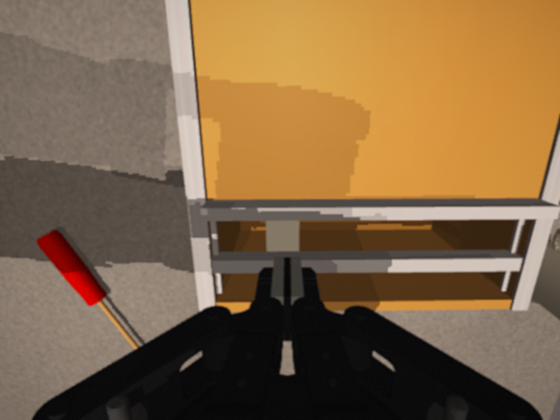

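>>> arm_command(motion="0 -0.005 0.08 0.005 0 0 0; 0 0 0.08 0 0 0 0; 0 0 0.04 0 0 0 0; 0 0 0 0 0 0 0")

```text
time_s: 4.52
eef_pos: [0.5386, 0.0296, 0.1601]
eef_rot: [0.002, 0.711, 0.703, 0.001]
wrist_force: [-1.1, 0.1, -0.1]
opening: -0.003
```

Run:
```python
from h import *
tofit(.535,.0300,.121,-.005)
```

```text
shift units [ 0.002 -0.019  0.195] turn units [ 0.004  0.002 -0.005] | pos [0.5386 0.0296 0.1601] dist 0.03923900480866257
```

>>> arm_command(motion="0 -0.01 0.06 0.004 0 0 0; 0 -0.005 0.06 0 0 0 0; 0 0 0.06 0 0 0 0; 0 0 0.04 0 0 0 0")

```text
time_s: 4.85
eef_pos: [0.5385, 0.0302, 0.1173]
eef_rot: [0.003, 0.711, 0.703, 0.002]
wrist_force: [-2.8, 6.0, 11.7]
opening: -0.002
```

Run:
```python
from h import *
tofit(.535,.0300,.121,-.005)
print(get_obs()['wrist_force'])
```

```text
shift units [-0.001 -0.017 -0.019] turn units [ 0.007  0.001 -0.006] | pos [0.5385 0.0302 0.1173] dist 0.0050899554444246336
[-2.76711852  6.03596092 11.6971637 ]
```

>>> arm_command(motion="0 -0.01 -0.01 0.006 0 0 0; 0.05 0 0.005 0 0 0 0; 0.08 0 0.005 0 0 0 0; 0.08 0 0.005 0 0 0 0")

```text
time_s: 5.18
eef_pos: [0.5392, 0.0687, 0.1178]
eef_rot: [0.004, 0.712, 0.702, -0.001]
wrist_force: [-4.0, -2.2, 8.0]
opening: 0.0
```

Run:
```python
from h import *
tofit(.535,.160,.121,-.005)
print(get_obs()['wrist_force'])
```

```text
shift units [ 0.456 -0.027 -0.019] turn units [ 0.004  0.006 -0.009] | pos [0.5392 0.0687 0.1178] dist 0.0914743787233793
[-3.97195325 -2.16840383  8.03566772]
```

>>> arm_command(motion="0.1 -0.015 0 0.004 0.006 -0.01 0; 0.1 0 0 0 0 0 0; 0.1 0 0 0 0 0 0; 0.05 0 0 0 0 0 0; 0.03 0 0 0 0 0 0; 0 0 0 0 0 0 0")

```text
time_s: 5.68
eef_pos: [0.5393, 0.1472, 0.1216]
eef_rot: [0.004, 0.707, 0.707, 0.001]
wrist_force: [-2.4, -1.0, 6.6]
opening: 0.001
```

Run:
```python
from h import *
tofit(.535,.157,.121,-.005)
print(get_obs()['wrist_force'])
```

```text
shift units [ 0.049 -0.022  0.003] turn units [0.007 0.005 0.004] | pos [0.5393 0.1472 0.1216] dist 0.01077150880332197
[-2.36377195 -1.03044506  6.6467406 ]
```

Push the last bit, back off from the lip slightly, then lift and look.

>>> arm_command(motion="0.05 0 0 0.006 0 0 0; 0.02 0 0 0 0 0 0; 0 0 0 0 0 0 0; -0.05 0 0 0 0 0 0; 0 0 -0.1 0 0 0 0; 0 0 -0.15 0 0 0 0; 0 0 -0.2 0 0 0 0; -0.15 0 -0.15 0 0 0 0; -0.15 0 -0.1 0 0 0 0; -0.1 0 0 0 0 0 0")

```text
time_s: 6.52
eef_pos: [0.5386, 0.0662, 0.2674]
eef_rot: [0.007, 0.704, 0.71, -0.01]
wrist_force: [0.7, 0.0, 0.8]
opening: -0.001
```

>>> arm_command(motion="-0.1 0 0 0 0 0 0; 0 0 0 0 0 0 0; 0 0 0 0 0 0 0")

```text
time_s: 6.77
eef_pos: [0.5402, 0.0412, 0.27]
eef_rot: [0.01, 0.706, 0.708, -0.009]
wrist_force: [1.2, 0.1, -0.4]
opening: -0.002
```

Run:
```python
from h import *
print(get_obs()['wrist_force'],get_obs()['eef_pos'],get_obs()['time_s'])
c=wristcam(); cv2.imwrite('pics/w4.png',c['img'][:,:,::-1]);
c2=camera('scene');im=c2['img'][:,:,::-1]
cv2.imwrite('pics/s4.png',cv2.resize(im[5:210,155:340],None,fx=2.9,fy=2.9,interpolation=cv2.INTER_CUBIC))
for t in('bay_floor','door_lip','hook'): print(t,[(d['box'],d['conf']) for d in search_frame('wrist',t)][:2])
```

```text
[ 1.17674524  0.14470729 -0.42297977] [0.54019173 0.04122859 0.26996272] 6.7667
bay_floor [([193.5, 1.1, 531.5, 273.2], 0.8), ([212.9, 2.3, 515.5, 142.0], 0.26)]
door_lip [([210.1, 0.6, 516.9, 143.6], 0.8)]
hook [([260.6, 59.0, 297.8, 142.5], 0.65)]
```

View pics/w4.png

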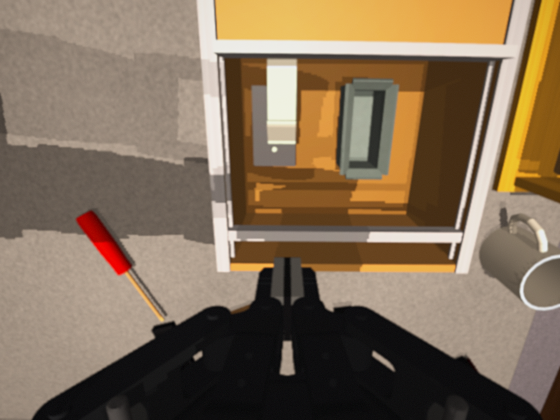

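View pics/s4.png

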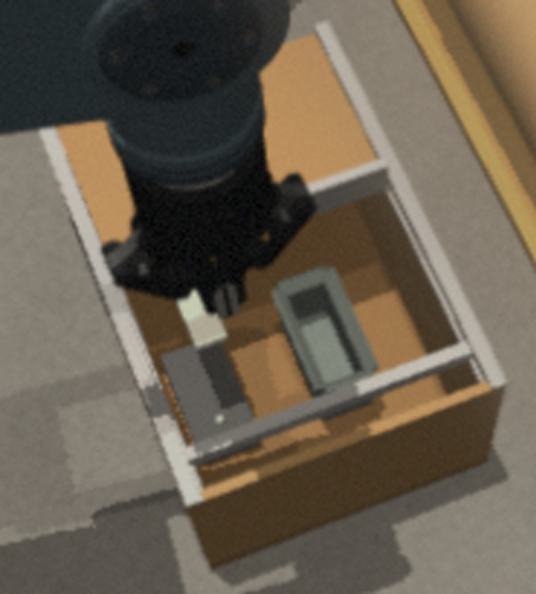

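```bash
cat >> h.py <<'E'
def ray(c,u,z):
    n=cv2.undistortPoints(np.array([[u]],float),c['intrinsics'],np.array(c['distortion']))[0,0]
    d=c['pose'][:3,:3]@np.r_[n,1]; o=c['pose'][:3,3]; return o+d*(z-o[2])/d[2]
E
python3 - <<'E'
from h import *
c=wristcam(); 
for u in((340,81),(398,81),(385,178),(341,176),(367,130)): print(ray(c,u,.078).round(4))
b=ray(c,(366,130),.06); tofit(b[0],b[1]+.03,.27,-.005)
E
```

```text
[0.5913 0.1449 0.078 ]
[0.6493 0.1455 0.078 ]
[0.6475 0.0462 0.078 ]
[0.5987 0.048  0.078 ]
[0.6227 0.0975 0.078 ]
shift units [ 0.412  0.434 -0.014] turn units [-0.001  0.025  0.011] | pos [0.5398 0.0428 0.2694] dist 0.11980389340796715
```

>>> arm_command(motion="0.1 0.11 0 0 0.02 0.01 0; 0.11 0.12 0 0 0 0 0; 0.1 0.11 0 0 0 0 0; 0.04 0.04 0 0 0 0 0; 0.01 0.01 0 0 0 0 0; 0 0 0 0 0 0 0; 0 0 0 0 0 0 0")

```text
time_s: 7.65
eef_pos: [0.6185, 0.122, 0.2649]
eef_rot: [-0.0, 0.707, 0.707, -0.004]
wrist_force: [0.3, -1.2, -0.0]
opening: 0.0
```

Run:
```python
from h import *
c=wristcam(); cv2.imwrite('pics/w5.png',c['img'][:,:,::-1]); np.save('w5pose.npy',c['pose']); print(get_obs()['eef_pos'],get_obs()['dq'].round(3))
u=proj(c,[.621,.0965,.078])[0]; print(u); x,y=u.astype(int)
x0,y0=max(x-90,0),max(y-80,0)
cv2.imwrite('pics/w5c.png',cv2.resize(c['img'][y0:y0+160,x0:x0+180,::-1],None,fx=4,fy=3.7,interpolation=cv2.INTER_CUBIC)); print(x0,y0)
```

```text
[0.61832684 0.12179087 0.26492878] [-0.01  -0.013  0.007  0.001 -0.001  0.001]
[290.42149047 206.92902833]
200 126
```

View pics/w5.png

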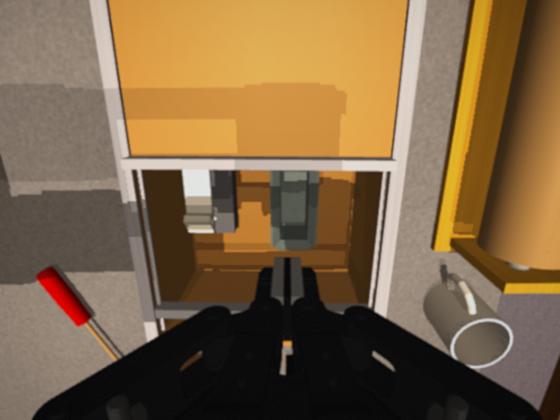

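View pics/w5c.png

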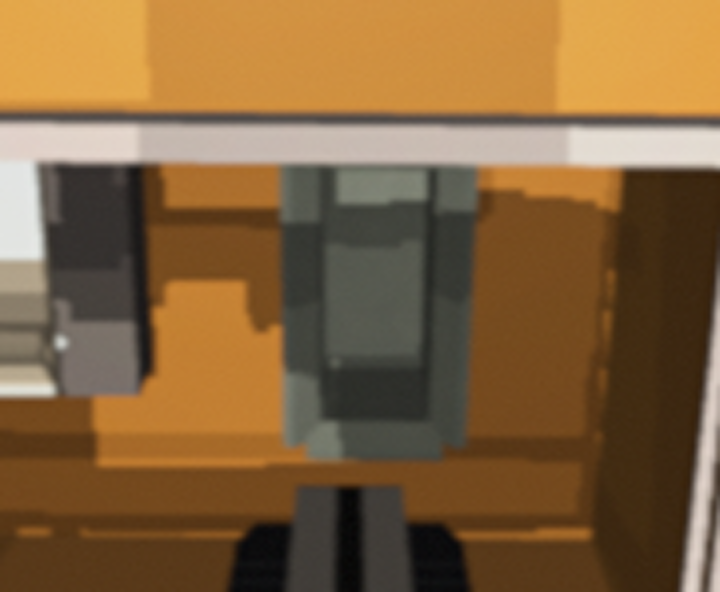

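>>> arm_command(motion="-0.12 0 0 0 0 0 0; -0.1 0 0 0 0 0 0; -0.02 0 0 0 0 0 0; 0 0 0 0 0 0 0; 0 0 0 0 0 0 0; 0 0 0 0 0 0 0")

```text
time_s: 8.2
eef_pos: [0.6152, 0.0712, 0.2659]
eef_rot: [-0.001, 0.708, 0.707, -0.004]
wrist_force: [-0.7, 0.0, -0.4]
opening: -0.0
```

Run:
```python
from h import *
c=wristcam(); cv2.imwrite('pics/w6.png',c['img'][:,:,::-1]); np.save('w6pose.npy',c['pose']); print(get_obs()['eef_pos'],get_obs()['dq'].round(3))
u=proj(c,[.621,.0965,.078])[0]; print(u); x,y=u.astype(int)
x0,y0=max(x-75,0),max(y-75,0)
cv2.imwrite('pics/w6c.png',cv2.resize(c['img'][y0:y0+150,x0:x0+150,::-1],None,fx=4,fy=4,interpolation=cv2.INTER_CUBIC)); print(x0,y0)
```

```text
[0.61515782 0.07145718 0.26595788] [ 0.009  0.005 -0.004  0.001 -0.    -0.004]
[293.8605877  161.72280243]
218 86
```

View pics/w6c.png

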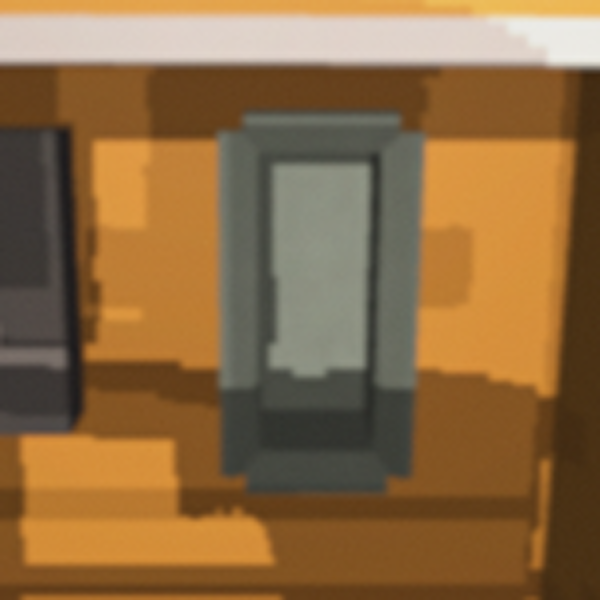

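Run:
```python
from h import *
c=camera('wrist'); c['pose']=np.load('w6pose.npy')
S=lambda a:np.array(a,float)/4+[218,86]
for u,z in(((258,160),.07),((380,158),.07),((373,450),.07),((258,450),.07),((264,408),.022),((368,408),.022)): print(ray(c,S(u),z).round(4),z)
L=[[-.0165,.0415,.07],[.0165,.0415,.07],[.0165,-.0415,.07],[-.0165,-.0415,.07],[-.0165,-.0415,.022],[.0165,-.0415,.022]]
p,r=fit([(c,np.array(L),S([(258,160),(380,158),(373,450),(258,450),(264,408),(368,408)]))],[.62,.097,0]); print(p,r.round(1))
# lip/keeper/wall check
```

```text
[0.6088 0.1331 0.07  ] 0.07
[0.6412 0.1337 0.07  ] 0.07
[0.6413 0.053  0.07  ] 0.07
[0.6084 0.0529 0.07  ] 0.07
[0.6094 0.0528 0.022 ] 0.022
[0.6429 0.0528 0.022 ] 0.022
[0.62518828 0.09361171 0.00520624] [[-0.3 -1.8]
 [ 0.3 -1.5]
 [ 0.5  0.7]
 [ 0.4  0.8]
 [-0.4  0.6]
 [-0.8  0.5]]
```

>>> arm_command(motion="-0.18 0.015 0 0 0 -0.05 1; -0.2 0.01 0 0 0 -0.05 1; -0.2 0.01 0 0 0 -0.04 1; -0.2 0 0 0 0 0 1; -0.2 -0.01 0 0 0 0 1; -0.18 -0.01 0 0 0 0 1; -0.12 0 0 0 0 0 1; -0.04 0 0 0 0 0 1; 0 0 0 0 0 0 1; 0 0 0 0 0 0 1")

```text
time_s: 9.13
eef_pos: [0.6509, -0.1919, 0.2659]
eef_rot: [-0.001, 0.646, 0.764, -0.002]
wrist_force: [-0.1, -0.5, 0.0]
opening: 1.003
```

Run:
```python
from h import *
tofit(.634,-.2246,.2,.152)
c=wristcam(); cv2.imwrite('pics/w7.png',c['img'][:,:,::-1]); np.save('w7pose.npy',c['pose']); print(get_obs()['eef_pos'],get_obs()['dq'].round(3),get_obs()['time_s'])
c=camera('top'); cv2.imwrite('pics/t7.png',c['img'][:,:,::-1])
c=camera('scene'); cv2.imwrite('pics/s7.png',c['img'][:,:,::-1])
print(search_frame('wrist','pack')[:1])
```

```text
shift units [-0.147 -0.109  0.33 ] turn units [-0.005  0.001  0.015] | pos [ 0.6509 -0.1919  0.2659] dist 0.0755269233179885
[ 0.65086658 -0.19132547  0.26591938] [ 0.019 -0.01   0.011 -0.001  0.002 -0.002] 9.1833
[{'box': [251.2, 164.1, 286.8, 254.3], 'conf': 0.81}]
```

View pics/w7.png

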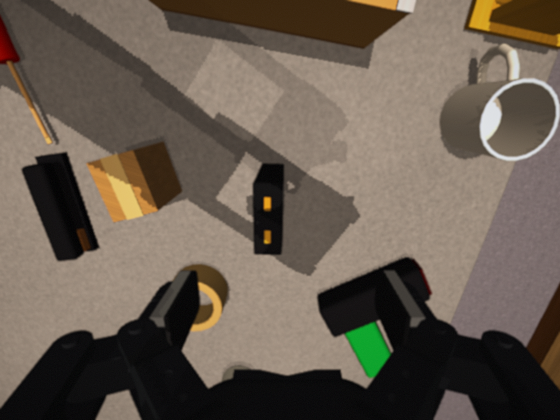

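Run:
```python
import cv2
a=cv2.imread('pics/w7.png'); a=cv2.convertScaleAbs(a,alpha=1.8,beta=20)
cv2.imwrite('pics/w7c.png',cv2.resize(a[155:265,220:320],None,fx=5.4,fy=5.4,interpolation=cv2.INTER_CUBIC))
```

```text
(no output)
```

View pics/w7c.png

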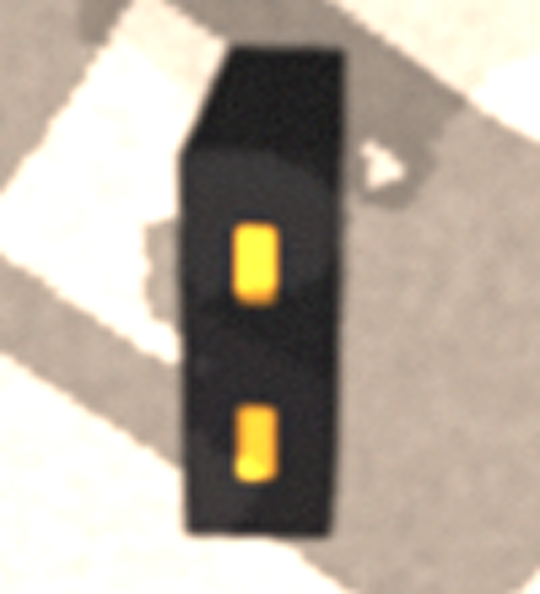

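Run:
```python
from h import *
c=camera('wrist'); c['pose']=np.load('w7pose.npy')
S=lambda a:np.array(a,float)/5.4+[220,155]
L=np.array([[-.015,.04,.11],[-.015,-.04,.11],[.015,-.04,.11],[-.015,.04,0],[.015,.04,0],[.015,.04,.11]])
U=S([(182,153),(185,535),(330,535),(228,48),(343,48),(329,153)])
p,r=fit([(c,L,U)],[.634,-.225,.15]); print(p,r.round(1))
for u in U[[0,1,2,5]]: print(ray(c,u,.11).round(4))
tofit(p[0],p[1],.16,p[2])
```

```text
[ 0.63493898 -0.22455857  0.15374674] [[-1.5 -0.7]
 [-0.5  1.2]
 [ 0.6  1.7]
 [-0.7 -0.5]
 [ 0.5 -0.2]
 [ 1.5 -0.3]]
[ 0.6155 -0.1878  0.11  ]
[ 0.6265 -0.2648  0.11  ]
[ 0.6549 -0.2599  0.11  ]
[ 0.6422 -0.1832  0.11  ]
shift units [-0.153 -0.105  0.533] turn units [-0.005  0.001  0.015] | pos [ 0.651  -0.1906  0.2665] dist 0.1129142488612897
```

>>> arm_command(motion="-0.08 -0.06 0.12 -0.005 0 0.015 1; -0.05 -0.03 0.15 0 0 0 1; -0.02 -0.01 0.13 0 0 0 1; 0 0 0.05 0 0 0 1; 0 0 0 0 0 0 1")

```text
time_s: 9.8
eef_pos: [0.639, -0.2188, 0.1786]
eef_rot: [0.005, 0.648, 0.762, 0.001]
wrist_force: [-0.5, 0.4, -0.4]
opening: 0.996
```

Run:
```python
from h import *
tofit(.635,-.2246,.072,.153)
```

```text
shift units [-0.022 -0.029  0.533] turn units [0.008 0.005 0.009] | pos [ 0.639  -0.2188  0.1786] dist 0.10687550627491108
```

>>> arm_command(motion="-0.015 -0.02 0.13 0.008 0.005 0.009 1; -0.005 -0.01 0.15 0 0 0 1; 0 0 0.13 0 0 0 1; 0 0 0.06 0 0 0 1; 0 0 0.02 0 0 0 1; 0 0 0 0 0 0 1")

```text
time_s: 10.3
eef_pos: [0.6406, -0.221, 0.0871]
eef_rot: [0.005, 0.649, 0.761, 0.001]
wrist_force: [-0.3, -0.3, 0.1]
opening: 1.0
```

Run:
```python
from h import *
tofit(.635,-.2246,.072,.153)
```

```text
shift units [-0.013 -0.031  0.076] turn units [0.009 0.006 0.005] | pos [ 0.6406 -0.221   0.0871] dist 0.016553828893081924
```

>>> arm_command(motion="-0.015 -0.03 0.05 0.009 0.006 0.005 1; 0 -0.01 0.03 0 0 0 1; 0 0 0 0 0 0 1; 0 0 0 0 0 0 1")

```text
time_s: 10.63
eef_pos: [0.6362, -0.2265, 0.0758]
eef_rot: [0.003, 0.651, 0.759, 0.001]
wrist_force: [-0.4, -0.1, 0.9]
opening: 0.999
```

Run:
```python
from h import *
tofit(.635,-.2246,.072,.153)
```

```text
shift units [ 0.01  -0.004  0.019] turn units [0.005 0.004 0.001] | pos [ 0.6362 -0.2265  0.0758] dist 0.004384167653341581
```

>>> arm_command(motion="0.01 -0.004 0.025 0.005 0.004 0 1; 0 0 0 0 0 0 1; 0 0 0 0 0 0 0.6; 0 0 0 0 0 0 0.3; 0 0 0 0 0 0 0; 0 0 0 0 0 0 0; 0 0 0 0 0 0 0; 0 0 0 0 0 0 0")

```text
time_s: 11.3
eef_pos: [0.6362, -0.2255, 0.0731]
eef_rot: [0.002, 0.651, 0.759, 0.0]
wrist_force: [-0.9, 0.3, -1.2]
opening: 0.347
```

Run:
```python
from h import *
tofit(.635,-.2246,.072,.153); o=get_obs(); print(o['opening'],o['wrist_force'],o['torque'])
```

```text
shift units [ 0.005 -0.005  0.005] turn units [0.002 0.002 0.001] | pos [ 0.6362 -0.2255  0.0731] dist 0.0018625301432405685
0.3467485148345134 [-0.85506413  0.31947979 -1.1601251 ] [-0.01243773 -0.12404845 -0.00165956]
```

>>> arm_command(motion="0 0 -0.06 0 0 0 0; 0 0 -0.12 0 0 0 0; 0 0 -0.18 0 0 0 0; 0 0 -0.2 0 0 0 0; 0 0 -0.2 0 0 0 0; 0 0 -0.12 0 0 0 0; 0 0 -0.05 0 0 0 0")

```text
time_s: 11.88
eef_pos: [0.6289, -0.2211, 0.2561]
eef_rot: [-0.012, 0.651, 0.759, -0.002]
wrist_force: [0.4, -0.5, -4.5]
opening: 0.341
```

Run:
```python
from h import *
tofit(.6252,.0935,.26,0); o=get_obs(); print(o['opening'],o['wrist_force'],o['torque'])
```

```text
shift units [ 1.557e+00  2.220e-01 -1.000e-03] turn units [-0.019 -0.013  0.147] | pos [ 0.6289 -0.2211  0.2561] dist 0.31460030405670125
0.3408075192646097 [ 0.40405361 -0.47547054 -4.48049618] [-0.06913286 -0.11426183  0.03464188]
```

>>> arm_command(motion="0.08 0.01 -0.05 -0.01 -0.01 0.04 0; 0.14 0.02 -0.05 0 0 0.04 0; 0.17 0.03 -0.02 0 0 0.035 0; 0.17 0.02 0 0 0 0.03 0; 0.17 0.02 0 0 0 0 0; 0.17 0.02 0 0 0 0 0; 0.17 0.02 0 0 0 0 0; 0.15 0.01 0 0 0 0 0; 0.1 0 0 0 0 0 0; 0.05 0 0 0 0 0 0")

```text
time_s: 12.72
eef_pos: [0.6473, 0.0614, 0.2743]
eef_rot: [-0.008, 0.712, 0.702, -0.006]
wrist_force: [-0.5, -0.1, -4.4]
opening: 0.343
```

>>> arm_command(motion="0.02 0 0 0 0 0 0; 0 0 0 0 0 0 0; 0 0 0 0 0 0 0")

```text
time_s: 12.97
eef_pos: [0.6455, 0.0675, 0.2711]
eef_rot: [-0.01, 0.711, 0.703, -0.008]
wrist_force: [0.2, -1.0, -4.6]
opening: 0.345
```

```bash
cat > g.py <<'E'
from h import *
import sys
a=[float(v) for v in sys.argv[1:5]]
tofit(*a); o=get_obs(); print(o['opening'],o['wrist_force'].round(2),o['torque'].round(3),o['time_s'])
E
python3 g.py .6252 .0935 .26 0
```

```text
shift units [ 0.129 -0.102  0.059] turn units [-0.025 -0.003 -0.011] | pos [0.6455 0.0675 0.2711] dist 0.03483216457611911
0.34474934004313135 [ 0.22 -1.05 -4.61] [-0.037 -0.033 -0.011] 12.9667
```

>>> arm_command(motion="0.07 -0.05 0.02 -0.025 -0.003 -0.01 0; 0.04 -0.03 0.02 0 0 0 0; 0.01 -0.01 0 0 0 0 0; 0 0 0 0 0 0 0; 0 0 0 0 0 0 0")

```text
time_s: 13.38
eef_pos: [0.6274, 0.0849, 0.262]
eef_rot: [0.0, 0.71, 0.704, -0.002]
wrist_force: [-0.9, 0.0, -5.1]
opening: 0.347
```

```bash
python3 g.py .6252 .0935 .26 0
python3 - <<'E'
from h import *
c=wristcam(); cv2.imwrite('pics/w8.png',c['img'][:,:,::-1]); np.save('w8pose.npy',c['pose'])
c=camera('scene'); cv2.imwrite('pics/s8.png',c['img'][:,:,::-1])
E
```

```text
shift units [ 0.043 -0.011  0.01 ] turn units [-0.002  0.003 -0.008] | pos [0.6274 0.0849 0.262 ] dist 0.009104628640592203
0.3465163328461471 [-0.94  0.03 -5.08] [-0.06  -0.022 -0.037] 13.3833
```

View pics/w8.png

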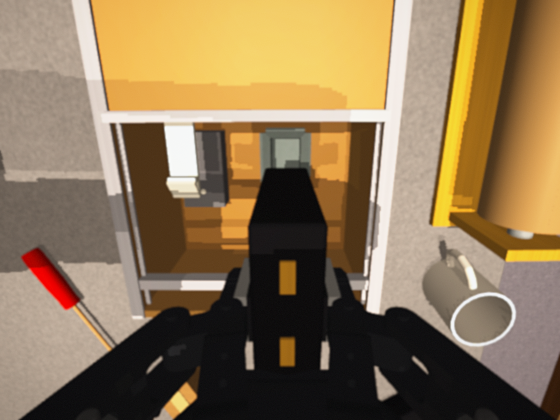

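View pics/s8.png

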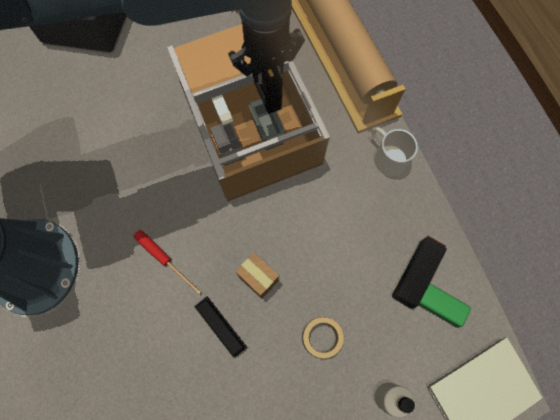

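Run:
```python
import cv2
a=cv2.imread('pics/w8.png'); a=cv2.convertScaleAbs(a,alpha=2.2,beta=30)
cv2.imwrite('pics/w8c.png',cv2.resize(a[110:260,225:350],None,fx=4,fy=4,interpolation=cv2.INTER_CUBIC))
```

```text
(no output)
```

View pics/w8c.png

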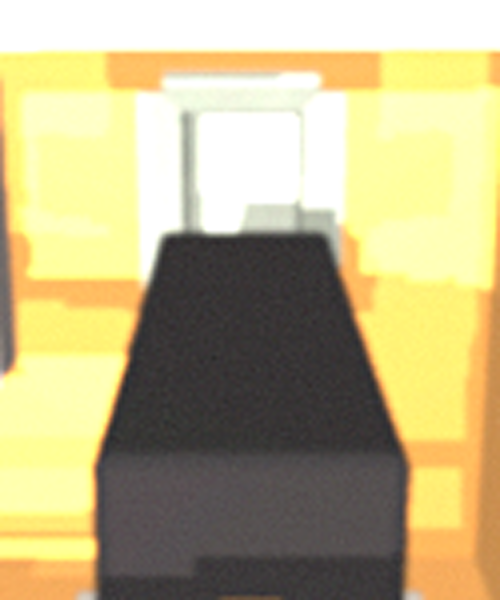

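Run:
```python
from h import *
c=camera('wrist'); c['pose']=np.load('w8pose.npy'); T=c['pose']@np.linalg.inv(c['mount'])
S=lambda a:np.array(a,float)/4+[225,110]
U=S([(163,235),(325,235),(402,457),(102,457)])
L=np.array([[-.015,.04,0],[.015,.04,0],[.015,.04,.11],[-.015,.04,.11]])
# pack frame -> tool: pack x=tool y, pack y=tool x, z=-tool z ; params dx(tool x),dy(tool y),dz, pitch about tool y, roll about tool x
B=np.array([[0,1,0],[1,0,0],[0,0,-1.]])
def f(p,full=False):
    Rm=R.from_rotvec([p[4] if len(p)>4 else 0,p[3],0]).as_matrix()@B
    P=(Rm@(L-[0,0,.09]).T).T+[p[0],p[1],p[2]]
    W=(T[:3,:3]@P.T).T+T[:3,3]
    return (proj(c,W)-U).ravel()
for n in(4,5):
  r=least_squares(f,np.r_[0,0,-.02,0,0][:n]); print(r.x.round(4),r.fun.round(1))
print('tool',T.round(4))
for u in((182,110),(302,110)): print(ray(c,S(u),.07).round(4))
```

```text
[-0.0024 -0.0002 -0.0073  0.0123] [ 1.1 -0.   1.3  0.  -0.7  0.  -0.6 -0. ]
[-0.0024 -0.0001 -0.0073  0.0123  0.0103] [-0.1  0.   0.1 -0.  -0.  -0.1  0.   0.1]
tool [[ 0.0088  1.     -0.0023  0.6274]
 [ 1.     -0.0088 -0.0034  0.0849]
 [-0.0034 -0.0022 -1.      0.262 ]
 [ 0.      0.      0.      1.    ]]
[0.6095 0.1356 0.07  ]
[0.6414 0.1353 0.07  ]
```

>>> arm_command(motion="0.03 -0.008 0.05 0 0.003 -0.008 0; 0.015 -0.003 0.12 0 0 0 0; 0 0 0.13 0 0 0 0; 0 0 0.1 0 0 0 0; 0 0 0.03 0 0 0 0; 0 0 0 0 0 0 0")

```text
time_s: 14.03
eef_pos: [0.6279, 0.0944, 0.1732]
eef_rot: [0.001, 0.707, 0.707, 0.002]
wrist_force: [-0.7, 0.3, -5.3]
opening: 0.343
```

```bash
python3 g.py .6252 .095 .165 0
```

```text
shift units [ 0.003 -0.014  0.041] turn units [ 0.004 -0.001 -0.   ] | pos [0.6279 0.0944 0.1732] dist 0.008670238130125796
0.3427550231821443 [-0.71  0.28 -5.26] [-0.037 -0.006 -0.004] 14.0333
```

>>> arm_command(motion="0.003 -0.014 0.02 0.004 0 0 0; 0 0 0 0 0 0 0; 0 0 0 0 0 0 0")

```text
time_s: 14.28
eef_pos: [0.6256, 0.0953, 0.17]
eef_rot: [-0.0, 0.707, 0.707, 0.0]
wrist_force: [1.3, 0.3, -4.4]
opening: 0.344
```

```bash
python3 g.py .6252 .095 .165 0;  python3 - <<'E'
from h import *
c=wristcam(); cv2.imwrite('pics/w9.png',cv2.resize(cv2.convertScaleAbs(c['img'][40:260,180:420,::-1],alpha=1.8,beta=20),None,fx=2.6,fy=2.6,interpolation=cv2.INTER_CUBIC)); np.save('w9pose.npy',c['pose'])
c=camera('scene'); cv2.imwrite('pics/s9.png',cv2.resize(cv2.convertScaleAbs(c['img'][60:200,200:340,::-1],alpha=1.8,beta=20),None,fx=4.2,fy=4.2,interpolation=cv2.INTER_CUBIC))
E
```

```text
shift units [-0.001 -0.002  0.025] turn units [ 0.    -0.001  0.   ] | pos [0.6256 0.0953 0.17  ] dist 0.005019934070371688
0.3444661448818797 [ 1.33  0.31 -4.42] [-0.038 -0.092  0.011] 14.2833
```

View pics/w9.png

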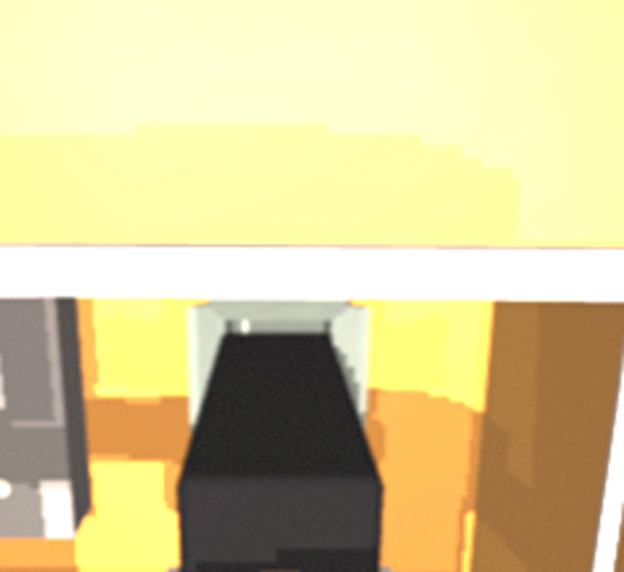

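View pics/s9.png

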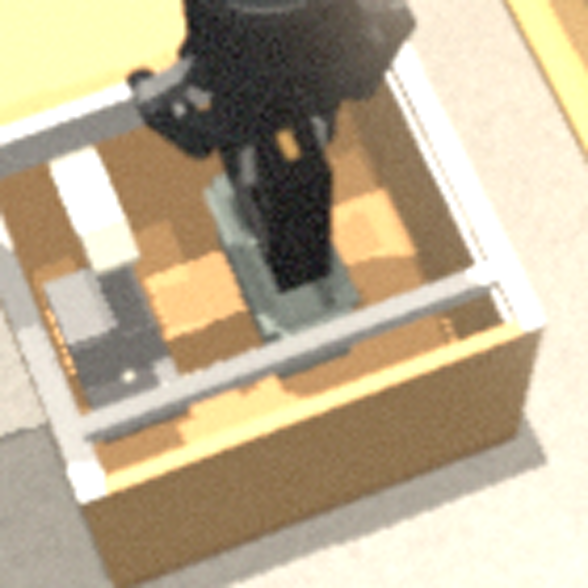

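>>> arm_command(motion="0 0.005 0.06 0 0 0 0; 0 0 0.06 0 0 0 0; 0 0 0.04 0 0 0 0; 0 0 0 0 0 0 0")

```text
time_s: 14.72
eef_pos: [0.6293, 0.0951, 0.1462]
eef_rot: [0.003, 0.707, 0.707, 0.003]
wrist_force: [-1.8, 0.1, -4.6]
opening: 0.344
```

```bash
python3 g.py .6262 .095 .094 0
```

```text
shift units [-0.001 -0.018  0.261] turn units [ 0.007 -0.     0.001] | pos [0.6293 0.0951 0.1462] dist 0.05233469740131831
0.3436142473314991 [-1.76  0.11 -4.63] [-0.052  0.192  0.024] 14.7167
```

>>> arm_command(motion="0 -0.018 0.02 0.007 0 0 0; 0 -0.005 0.03 0 0 0 0; 0 -0.005 0.03 0 0 0 0; 0 0 0 0 0 0 0")

```text
time_s: 15.05
eef_pos: [0.6259, 0.093, 0.1352]
eef_rot: [0.003, 0.707, 0.707, 0.001]
wrist_force: [-0.4, 0.6, -6.1]
opening: 0.35
```

```bash
python3 g.py .6262 .095 .094 0
```

```text
shift units [0.01  0.    0.206] turn units [0.006 0.003 0.   ] | pos [0.6259 0.093  0.1352] dist 0.04121961078062028
0.35026914826708405 [-0.42  0.57 -6.11] [ 0.034 -0.025 -0.02 ] 15.05
```

>>> arm_command(motion="0.004 0 0.04 0.006 0.003 0 0; 0 -0.004 0.05 0 0 0 0; 0 -0.004 0.05 0 0 0 0; 0 -0.004 0.03 0 0 0 0")

```text
time_s: 15.38
eef_pos: [0.6246, 0.0935, 0.0966]
eef_rot: [0.001, 0.707, 0.707, 0.001]
wrist_force: [3.3, -0.1, -2.7]
opening: 0.343
```

```bash
python3 g.py .6262 .094 .094 0
```

```text
shift units [0.003 0.008 0.013] turn units [ 0.002  0.    -0.001] | pos [0.6246 0.0935 0.0966] dist 0.003149936631936444
0.3431924200972262 [ 3.34 -0.1  -2.72] [-0.061 -0.653 -0.06 ] 15.3833
```

Nearly down. Press gently to seat, then open a little.

>>> arm_command(motion="0 0.004 0.015 0 0 0 0; 0 0 0.015 0 0 0 0; 0 0 0.01 0 0 0 0; 0 0 0 0 0 0 0")

```text
time_s: 15.72
eef_pos: [0.6246, 0.0937, 0.0952]
eef_rot: [-0.0, 0.707, 0.707, -0.002]
wrist_force: [1.8, -1.2, -7.5]
opening: 0.344
```

```bash
python3 g.py .6262 .094 .094 0
```

```text
shift units [0.002 0.008 0.006] turn units [-0.002  0.002 -0.   ] | pos [0.6246 0.0937 0.0952] dist 0.0020354917819185975
0.344383959477868 [ 1.85 -1.19 -7.49] [-0.391 -0.4   -0.074] 15.7167
```

>>> arm_command(motion="0 0 0 0 0 0 0.45; 0 0 0 0 0 0 0.55; 0 0 0 0 0 0 0.55; 0 0 0 0 0 0 0.55; 0 0 0 0 0 0 0.55; 0 0 0 0 0 0 0.55")

```text
time_s: 16.22
eef_pos: [0.6255, 0.0946, 0.0945]
eef_rot: [-0.0, 0.707, 0.707, -0.0]
wrist_force: [0.4, -0.3, 0.4]
opening: 0.551
```

```bash
python3 g.py .6262 .094 .094 0
```

```text
shift units [-0.003  0.003  0.003] turn units [-0.001  0.     0.   ] | pos [0.6255 0.0946 0.0945] dist 0.001041407508506623
0.5510166030056397 [ 0.38 -0.29  0.44] [-0.039  0.052 -0.036] 16.2167
```

>>> arm_command(motion="0 0 -0.04 0 0 0 0.55; 0 0 -0.08 0 0 0 0.55; 0 0 -0.12 0 0 0 0.55; 0 0 -0.15 0 0 0 0.55; 0 0 -0.15 0 0 0 0.5; 0 0 -0.15 0 0 0 0.3; -0.1 0 -0.08 0 0 0 0; -0.1 0 0 0 0 0 0; 0 0 0 0 0 0 0; 0 0 0 0 0 0 0")

```text
time_s: 17.05
eef_pos: [0.6251, 0.0545, 0.2605]
eef_rot: [0.0, 0.706, 0.708, -0.0]
wrist_force: [-0.2, 0.7, -0.7]
opening: 0.002
```

```bash
python3 g.py .6262 .3 .25 0;  python3 - <<'E'
from h import *
c=wristcam(); cv2.imwrite('pics/w10.png',cv2.convertScaleAbs(c['img'][:,:,::-1],alpha=1.5,beta=15)); np.save('w10pose.npy',c['pose'])
c=camera('scene'); cv2.imwrite('pics/s10.png',cv2.resize(cv2.convertScaleAbs(c['img'][60:200,200:340,::-1],alpha=1.8,beta=20),None,fx=4.2,fy=4.2,interpolation=cv2.INTER_CUBIC))
E
```

```text
shift units [1.227 0.008 0.052] turn units [0.    0.    0.002] | pos [0.6251 0.0545 0.2605] dist 0.2456936870238177
0.002043697922266498 [-0.17  0.69 -0.67] [ 0.005  0.001 -0.008] 17.05
```

View pics/w10.png

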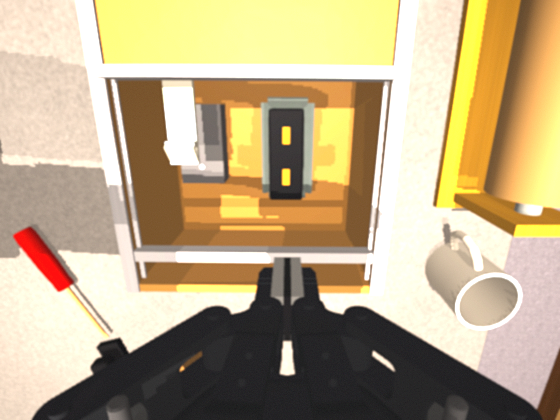

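View pics/s10.png

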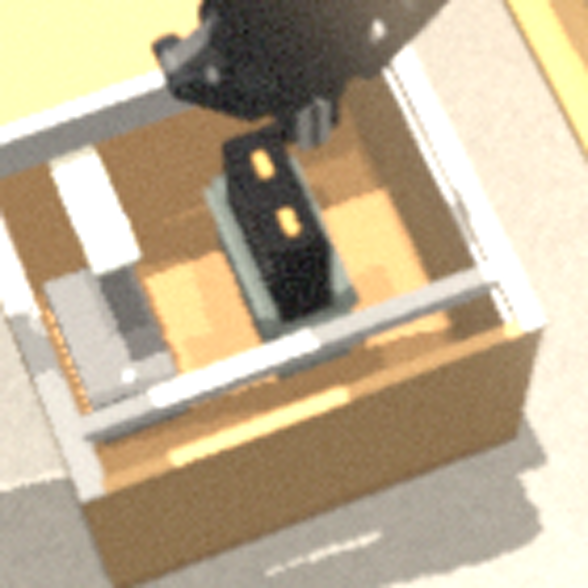

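```bash
python3 - <<'E'
from h import *
c=camera('wrist'); c['pose']=np.load('w10pose.npy')
for u in((269.5,109),(303,109),(302.5,199),(269,198)): print(ray(c,u,.132).round(4))
E
python3 g.py .594 .205 .25 0
```

```text
[0.6099 0.1348 0.132 ]
[0.6379 0.1349 0.132 ]
[0.639  0.0564 0.132 ]
[0.6084 0.0573 0.132 ]
shift units [ 0.749 -0.149  0.043] turn units [-0.003  0.     0.003] | pos [0.6243 0.0553 0.2586] dist 0.15293862526162028
-0.002431262257477686 [-0.39  0.48 -0.07] [-0.07   0.029 -0.009] 17.2
```

>>> arm_command(motion="0.1 -0.03 0 0 0 0 0; 0.17 -0.04 0 0 0 0 0; 0.19 -0.04 0 0 0 0 0; 0.16 -0.03 0 0 0 0 0; 0.1 0 0 0 0 0 0; 0.04 0 0.03 0 0 0 0; 0 0 0.05 0 0 0 0; 0 0 0.02 0 0 0 0")

```text
time_s: 17.87
eef_pos: [0.5899, 0.2168, 0.2297]
eef_rot: [-0.005, 0.705, 0.709, -0.006]
wrist_force: [0.5, -0.8, -0.8]
opening: -0.002
```

```bash
python3 g.py .594 .208 .157 0
```

```text
shift units [-0.044  0.026  0.363] turn units [-0.015  0.     0.006] | pos [0.5899 0.2168 0.2297] dist 0.07330423912437689
-0.0021335086491765538 [ 0.54 -0.76 -0.83] [-0.015  0.043  0.048] 17.8667
```

>>> arm_command(motion="-0.01 0.01 0.08 -0.015 0 0.006 0; 0 0 0.1 0 0 0 0; 0 0 0.08 0 0 0 0; 0 0 0.04 0 0 0 0; 0 0 0 0 0 0 0; 0 0 0 0 0 0 0")

```text
time_s: 18.37
eef_pos: [0.5902, 0.2072, 0.1603]
eef_rot: [-0.001, 0.709, 0.705, -0.004]
wrist_force: [0.4, 0.2, -0.1]
opening: -0.002
```

```bash
python3 g.py .594 .205 .157 0;  python3 - <<'E'
from h import *
c=wristcam(); cv2.imwrite('pics/w11.png',c['img'][:,:,::-1])
c=camera('scene'); cv2.imwrite('pics/s11.png',c['img'][:,:,::-1])
E
```

```text
shift units [-0.011  0.019  0.017] turn units [-0.007  0.004 -0.006] | pos [0.5902 0.2072 0.1603] dist 0.005491806375453582
-0.0022952155793746197 [ 0.37  0.21 -0.12] [ 0.015 -0.005 -0.005] 18.3667
```

View pics/w11.png

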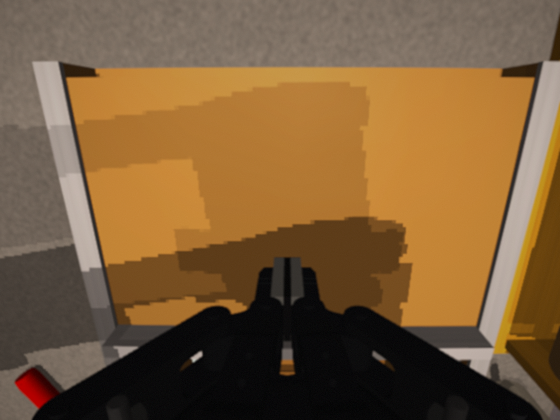

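>>> arm_command(motion="-0.05 0.01 0.015 -0.007 0.004 -0.006 0; -0.08 0 0 0 0 0 0; -0.08 0 0 0 0 0 0; -0.08 0 0 0 0 0 0; -0.08 0 0 0 0 0 0; -0.08 0 0 0 0 0 0")

```text
time_s: 18.97
eef_pos: [0.5956, 0.1198, 0.1645]
eef_rot: [0.001, 0.705, 0.709, 0.006]
wrist_force: [-1.0, 2.6, -1.7]
opening: -0.003
```

```bash
python3 g.py .594 .0665 .157 0
```

```text
shift units [-0.267 -0.01   0.036] turn units [ 0.01  -0.007  0.005] | pos [0.5956 0.1198 0.1645] dist 0.05382555407357184
-0.0028397467932451564 [-0.99  2.62 -1.72] [ 0.459  0.094 -0.044] 18.9667
```

>>> arm_command(motion="-0.03 0 0.03 0.01 -0.007 0.005 0; -0.05 0 0.005 0 0 0 0; -0.05 0 0.005 0 0 0 0")

```text
time_s: 19.22
eef_pos: [0.5976, 0.0926, 0.1596]
eef_rot: [0.001, 0.707, 0.707, 0.002]
wrist_force: [-0.2, 6.5, 4.2]
opening: -0.001
```

```bash
python3 g.py .594 .0665 .157 0
```

```text
shift units [-0.131 -0.018  0.013] turn units [ 0.005 -0.001 -0.001] | pos [0.5976 0.0926 0.1596] dist 0.02652635694582996
-0.0006727143906414555 [-0.24  6.47  4.18] [0.99  0.2   0.032] 19.2167
```

>>> arm_command(motion="-0.05 0 0.01 0.005 0 0 0; -0.06 0 0.008 0 0 0 0; -0.06 0 0.008 0 0 0 0; -0.06 0 0.005 0 0 0 0")

```text
time_s: 19.55
eef_pos: [0.5988, 0.0657, 0.1577]
eef_rot: [-0.013, 0.707, 0.707, 0.016]
wrist_force: [-1.9, 68.5, 12.7]
opening: -0.001
```

```bash
python3 g.py .594 .0665 .157 0
```

```text
shift units [ 0.004 -0.024  0.003] turn units [ 0.005 -0.039  0.001] | pos [0.5988 0.0657 0.1577] dist 0.004882487126592281
-0.000751949573822639 [-1.87 68.53 12.71] [11.346  0.27   0.06 ] 19.55
```

>>> arm_command(motion="0.03 0 0 0 -0.03 0 0; 0.05 0 0 0 0 0 0; 0.05 0 -0.03 0 0 0 0; 0 0 -0.12 0 0 0 0; 0 0 -0.18 0 0 0 0; 0 0 -0.18 0 0 0 0; 0 0 -0.1 0 0 0 0; 0 0 0 0 0 0 0; 0 0 0 0 0 0 0")

```text
time_s: 20.3
eef_pos: [0.5978, 0.0925, 0.286]
eef_rot: [-0.003, 0.706, 0.709, 0.005]
wrist_force: [-0.4, 0.7, -0.4]
opening: -0.001
```

```bash
python3 g.py .594 .0665 .157 0;  python3 - <<'E'
from h import *
c=wristcam(); cv2.imwrite('pics/w12.png',c['img'][:,:,::-1])
p=[.595,.1395,-.003]
for n,L in dict(lipL=[-.108,-.092,.168],lipR=[.108,-.092,.168],kL=[-.11,-.128,.152],kR=[.11,-.128,.152]).items(): print(n,proj(c,place(p,L)).round(0))
c=camera('scene'); cv2.imwrite('pics/s12.png',cv2.resize(c['img'][5:210,155:340,::-1],None,fx=2.9,fy=2.9,interpolation=cv2.INTER_CUBIC))
E
```

```text
shift units [-0.136 -0.022  0.643] turn units [ 0.003 -0.01   0.004] | pos [0.5978 0.0925 0.286 ] dist 0.13159987560407002
-0.0005345362309924646 [-0.43  0.68 -0.44] [0.019 0.041 0.006] 20.3
lipL [[168. 251.]]
lipR [[399. 252.]]
kL [[175. 276.]]
kR [[391. 278.]]
```

View pics/w12.png

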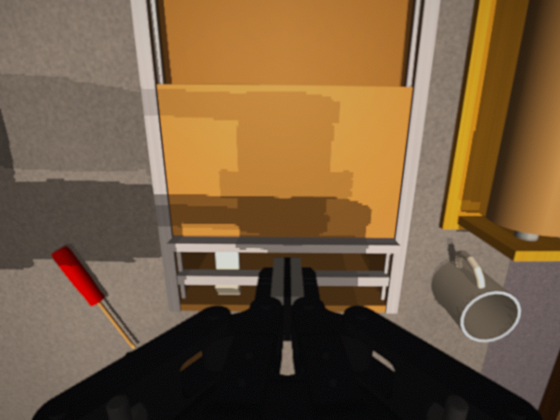

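View pics/s12.png

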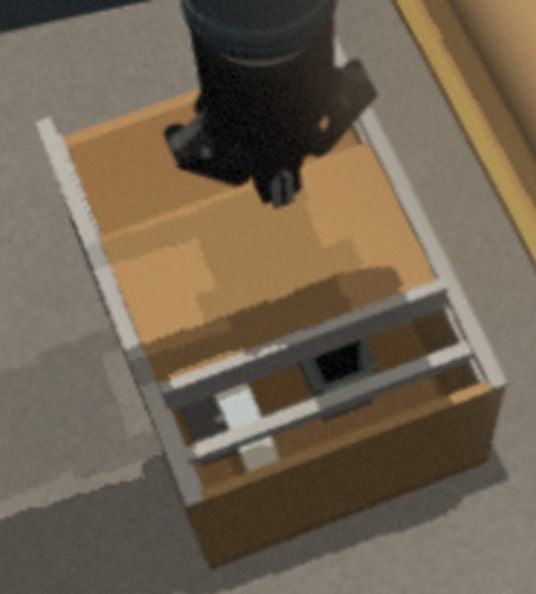

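Run:
```python
import cv2,numpy as np
a=cv2.imread('pics/scene0.png',0)[5:210,155:340]; a=cv2.resize(a,None,fx=2.9,fy=2.9,interpolation=cv2.INTER_CUBIC); b=cv2.imread('pics/s12.png',0)
for n,(x0,y0,x1,y1) in dict(hook=(205,375,270,440),nose=(232,435,290,475),lipR=(390,270,460,320),bar=(400,335,475,375)).items():
    t=a[y0:y1,x0:x1]; r=cv2.matchTemplate(b[y0-15:y1+15,x0-15:x1+15],t,cv2.TM_CCOEFF_NORMED); _,v,_,l=cv2.minMaxLoc(r); print(n,round(v,3),np.array(l)-15)
from bench import *
o=get_obs(); print(o['time_s'],o['wrist_force'],abs(o['dq']).max()); hand_in()
```

```text
hook 0.999 [0 0]
nose 0.852 [0 0]
lipR 0.905 [0 0]
bar 0.914 [0 0]
20.4 [-0.17000458 -0.08578459 -0.81080611] 0.027286693777806976
the job is handed in; nothing more can be done
```

I finished the whole sequence and handed it in at 20.4 s, out of the 67 s allowed. No verdict was reported.

**What I did:** I pressed the hook down in the gap and slid the door wide open. I then gripped the pack, lowered it into the bay, let go, and pushed the door shut from above the lip.

**Last checks:**
- **Pack:** The pictures show it centred, square and seated. The gripper height at release also matches the bay floor.
- **Door and hook:** In the scene picture the hook, its nose, the lip and the bar sit at the same pixels as at the start (shift 0). So the door is shut and the hook is up again.
- **Arm:** It is clear of everything, with about 0 N at the wrist.
- **Carton and tape roll:** The arm never came near them. I took no separate picture of them at the end.

**What was off:**
- **Closing push:** It peaked at a reading of about 68 N on the wrist against the door stop, more than the 8–15 N needed but under the 120 N limit.
- **Bay position:** Two wrist-camera readings of the bay disagreed by about 2 mm. The flared lips took that up, and the pack went in without jamming.
- **Hook test:** I did not tug the door to test the catch.

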